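Set up the desktop engraver for the next incense holder

TASK

Get the little engraver ready for its next piece: slide its bed out, lay the plain pale blank flat and square on the bed's white outline, push the bed fully home, bring the laser head down until its brass focus foot just rests on the blank, and only then press the red clamp lever fully down to lock it. Turn the power dial to the broad orange mark, and clear every engraved holder off the shelf into the top tier of the acrylic tray. Leave the fidget cube, dish, coasters and phone stand where they are.

Things in the scene. Friction and masses are not known exactly. Their poses are not given: they have to be found in the camera images.
- blank_mid (a point): The plain blank: a loose bar of pale wood without any pattern, 40 (its x) by 100 (its y) by 24 mm (its z), about 50 to 100 g. The point is the bar's centre, 12 mm above its underside. Either broad face may be up.
- done1_mid (a point): An engraved incense holder: a loose bar of darker wood with a dark burnt pattern on its top face, 40 (its x) by 100 (its y) by 24 mm (its z), 70 g. The point is the bar's centre. There are two or three of these; an absent one reads None.
- done2_mid (a point): An engraved incense holder: a loose bar of darker wood with a dark burnt pattern on its top face, 40 (its x) by 100 (its y) by 24 mm (its z), 70 g. The point is the bar's centre. There are two or three of these; an absent one reads None.
- done3_mid (a point): An engraved incense holder: a loose bar of darker wood with a dark burnt pattern on its top face, 40 (its x) by 100 (its y) by 24 mm (its z), 70 g. The point is the bar's centre. There are two or three of these; an absent one reads None.
- engraver: The desktop engraver, fixed to the shelf. Origin: on the shelf surface, straight under the laser head's focus foot. Its +x faces away from the robot at yaw 0; the slide-out bed runs along its y; an upright column 36 mm square and 240 mm tall stands at y = +95 mm, and the rails reach to y = -271 mm.
- bed_mark (a point): The cross in the middle of the white outline (44 by 104 mm, long along its y) printed on the engraver's steel bed, on the bed's upper surface, 30 mm above the shelf. Axes as the engraver's. When the bed is home the cross lies straight under the focus foot. The bed has no raised edges.
- bed_handle (a point): Centre of the red upright fin at the bed's outer end, 100 mm from the cross towards the engraver's -y: 14 (x) by 36 (y) by 36 mm (z), standing on the bed; to be pinched from above across its 14 mm or pushed.
- bed (a joint): Travel of the bed in m: 0 = pulled out, 0.14 = fully home under the head (against its stop), growing towards the engraver's +y. Drag about 2.5 N; it stays where it is left.
- focus_foot (a point): Lower tip of the brass focus foot, a 10 mm pin that points 45 mm down from the middle of the laser head's underside (head 60 by 64 mm). It rests on the middle of the blank when the height is right.
- head_grip (a point): Centre of the blue grip block on top of the laser head, straight above the foot and 115 mm above the foot's tip: 24 (x) by 42 (y) by 30 mm (z); pinch it from above across its 24 mm, or push it down.
- head (a joint): How far the laser head has been lowered on its column, in m: 0 = top, 0.095 = bottom stop. The foot's tip is 134 mm above the shelf at 0, and would meet a 24 mm blank lying on the bed at 0.080. Drag about 5 N either way and no weight to speak of (it is counterbalanced); it stays where it is left.
- clamp_tip (a point): Centre of the 22 mm red ball at the end of the clamp lever, 80 mm from the lever's pivot. The pivot sits on the head's collar, at engraver x = 0, y = +128 mm, 57.5 mm above the foot's tip, and rides up and down with the head. The lever swings in the engraver's y-z plane.
- clamp (a joint): Clamp lever in rad: 0 = open (lever points up and outward to engraver +y, 55 degrees above level), 1.0 = fully down against its stop (about level), which is locked. Press the ball down, about 2 N; it stays where it is left.
- controller: The engraver's grey control box, fixed, 120 by 110 by 55 mm, with the power dial in the middle of its top. Origin: centre of its underside.
- dial_grip (a point): Point on the power dial's axis at the height to grip it, 84 mm above the shelf. The dial has a black bar grip 50 mm long, 14 mm wide, 30 mm tall (its top 96 mm above the shelf) with a white line and pointer at one end. This point's frame turns with the dial: the bar lies along its x and the white pointer is towards its -x.
- dial (a joint): Power dial angle in rad, growing clockwise seen from above; range 0 to 4.71 for scale marks 0 to 100 (eleven ticks, one per 10). The broad orange mark is the 60 and lies at 2.83 rad. At 0 the pointer lies at +135 degrees in the controller's frame, at the orange mark at -27 degrees. Friction 0.04 N m; it stays where it is left.
- tray_in (a point): Centre of the inner floor of the top tier of the clear three-tier acrylic tray, 94 mm above the shelf. Inside, the tier is 262 (its x) by 162 mm (its y); walls 4 mm thick rise 41 mm above this floor on three sides and 18 mm on the -x side. The tray is fixed.
- fidget_cube: Bystander: a red plastic fidget cube of 40 mm; origin at the centre of its underside.
- incense_dish: Bystander: a blue ceramic incense dish, 104 mm across, 18 mm high; origin at the centre of its underside.
- coaster_a: Bystander: a silver aluminium coaster, 94 mm across, 7 mm high; origin at the centre of its underside.
- coaster_b: Bystander: a second silver aluminium coaster, 94 mm across, 7 mm high; origin at the centre of its underside.
- phone_stand: Bystander: a dark silicone phone stand, 85 by 70 by 92 mm; origin at the centre of its underside.
Mind the look-alikes: they are no part of the job. What is shaped like the part that bears done2_mid but green is not meant. What is shaped like the part that bears done1_mid but green is not meant.

How it is judged:
On the way, in this order (a step that is already met when the one before it is completed fails the run):
1. the bed is slid out, at least half-way, and the blank lies on its outline (x of blank_mid in the frame of bed_mark between -0.012 and 0.012 m and y of blank_mid in the frame of bed_mark between -0.012 and 0.012 m and z of blank_mid in the frame of bed_mark between 0.008 and 0.016 m and angle between the y axis of blank_mid and the y axis of bed_mark, either way round below 0.15 rad and value of joint bed below 0.07 m), for 0.2 s.
2. the blank lies within the outline on the bed and the bed is fully home (x of blank_mid in the frame of bed_mark between -0.012 and 0.012 m and y of blank_mid in the frame of bed_mark between -0.012 and 0.012 m and z of blank_mid in the frame of bed_mark between 0.008 and 0.016 m and angle between the y axis of blank_mid and the y axis of bed_mark, either way round below 0.15 rad and value of joint bed above 0.135 m), for 0.2 s.
3. the focus foot has been lowered onto the blank (all of step 2 and (z of focus_foot in the frame of blank_mid between 0.009 and 0.014 m or z of focus_foot in the frame of blank_mid between -0.014 and -0.009 m)), for 0.2 s.
4. the clamp lever is fully down with the foot resting on the blank (all of step 3 and value of joint clamp above 0.9 rad), for 0.2 s.
At the end, for the whole second after the job is handed in: Blank flat, centre within 12 mm of the bed's cross each way, square to 0.15 rad; bed home within 5 mm; foot tip within 2 mm of the blank's upper face; clamp past 0.9 rad; dial within 0.1 rad of the orange mark; every engraved holder in the tray's top tier (all of step 4 and value of joint dial between 2.727 and 2.927 rad and x of done1_mid in the frame of tray_in between -0.131 and 0.131 m and y of done1_mid in the frame of tray_in between -0.081 and 0.081 m and z of done1_mid in the frame of tray_in between 0.004 and 0.065 m and x of done2_mid in the frame of tray_in between -0.131 and 0.131 m and y of done2_mid in the frame of tray_in between -0.081 and 0.081 m and z of done2_mid in the frame of tray_in between 0.004 and 0.065 m and x of done3_mid in the frame of tray_in between -0.131 and 0.131 m and y of done3_mid in the frame of tray_in between -0.081 and 0.081 m and z of done3_mid in the frame of tray_in between 0.004 and 0.065 m); the robot touches nothing.
It fails at once if a bystander is moved more than 50 mm (distance of any of fidget_cube, incense_dish, coaster_a, coaster_b, phone_stand from where it was at the start of the episode above 0.05 m).
Of done1, done2, done3 only 2 to 3 are there at a start; the rules pass over those that are not, and their reading is None.
At some moment in a run one of done1, done2, done3 may be knocked a few centimetres aside while the robot is not near it.
Once in a run the grip may slacken for a moment while it holds something.
It also fails if it takes over 210 s, if anything falls off the work surface, if the arm or the gripper's body presses on something with over 40 N, if the wrist force passes 120 N, or if a joint passes its speed limit or range.

ROBOT

A 7-joint arm with a two-finger parallel gripper is mounted at the origin on the work surface. World frame = base frame: x ahead of the robot, y to its left, z up, the work surface at z = 0. Lengths are in m, angles in rad, forces in N, time in s.
With the tool pointing down it reaches from about 0.425 to 0.95 m from the base axis. Payload 4.7 kg.
Tool frame: the origin (TCP) lies midway between the tips of the shut fingers; the grasp point (between the pads) lies behind it (grip_point_offset is the z of the grasp point in the tool frame, in m); z points along the fingers, y is the line along which they close (so a half turn about z gives the same grasp; the last joint's range is limited). The gripper opens to 85 mm and grips with 20 to 120 N. Pads are 22 mm wide; open, the fingers measure 114 mm over their backs; the gripper's body (76 mm by 85 mm) begins 54 mm behind the grasp point. The pads swing forward as they close: fully open they stand 13 mm farther back than shut.
Start: joints at [-1.352, 0.469, -0.049, 1.532, 0.024, 1.141, -0.082], TCP at [0.166, 0.654, 0.231] pointing down, gripper open.
Joint ranges: [-2.59, 2.59], [-0.33, 1.99], [-1.39, 1.29], [0.1, 2.45], [-1.04, 4.18], [0.21, 1.99], [-2.66, 2.66]. Speed limits (rad/s): [2.57, 2.57, 3.14, 3.14, 3.14, 3.14, 3.14].

INTERFACE

Orientations are given as a 3x3 rotation matrix whose columns are the frame's x, y, z axes.
In Python, from bench import * gives the robot as it stands.
- The arm moves only by the tool jog_arm, never from a script. Its arguments are lists of equal length, an entry for each row: "slide": the shift along the tool's x, y, z normalised to -1 to 1, where 1 is 50 cm, a list of three; "yaw": the turn about the tool's z normalised to -1 to 1, where 1 is 2 pi rad; "fingers": the opening, from -1 (shut) to 1 (fully open), so that 0 is half open. A call has 1 to 12 rows; each row is the pose to reach, as a shift and turn from the pose commanded when the call began, along the tool's axes at that moment, turning the shorter way round; what a row does not reach only later rows make up. A row lasts 1/8 s, in which the tool goes at most 62.5 mm and 10.7 degrees, less where a joint would pass 70% of its speed; a pose out of reach is approached as far as the arm can. A call with a number of a shift or a turn outside -1 to 1 is refused whole. A call with a gripper value outside its range is refused whole. The fingers move at their own pace and stop on an object; "squeeze" is the grip in N (left out, the last holds). Time passes only in rows, so rows that repeat a pose let the fingers close. It gives the time, the measured TCP pose, the force, the opening and the grip force at its end, in the units of the state.
- read_state(): the state, without advancing time (a new reading comes with each control period).
- camera(name): name is "scene" or "top" or "wrist"; returns a dict with "image" (420x560x3 uint8, blue, green, red), "z_map" (420x560 float32, m along the optical axis (not along the pixel's ray), 0 where there is no reading), "K" (3x3 intrinsics, pixels), "dist_coeffs" ([k1, k2, p1, p2, k3] as OpenCV has them; the pictures are not rectified), "origin" and "orientation" of the camera in the world; the wrist camera has in their place "T_tool_cam" (4x4, takes a point from camera to tool coordinates, whose origin is the TCP and whose axes are the flange's). Camera axes: x right, y up, looking along -z (the intrinsics and any distortion apply to the point x, -y, -z); pixel columns grow to the right and rows downward; lengths in m; the calibration is good to about 2 mm. A picture is of the moment at which its call begins: read the wrist's pose just before it.
- close_job(): hands the job in; it is judged then, once.
The state is a dict: "clock": time; "qpos": joint angles; "dq": joint speeds; "tau": joint torques, N m; "eef_pos": TCP position; "tool_rot": TCP orientation; "wrist_force": force on the tool from outside, world axes, zero at the start; "torque": the same for the moment, N m; "gripper_width": opening from 0.0 (shut) to 1.0 (fully open); "grasp_force": force on a finger pad.
Only numpy, scipy, OpenCV 4.12 (cv2) and the standard library are available. Lean on these libraries where they do the work, as an engineer would, in place of code of your own. Each camera call takes 0.05 s, during which the arm holds its last target. There are 200 camera calls.

## Working session

There is one attempt and no reset: what is moved stays moved. The work goes in short steps, Python scripts to look and compute and a tool call to move; the robot and the scene stay as the last step left them, time stands still between calls to the robot, and variables do not carry over. Pictures are saved under pics/ and viewed, at most 17 in all, crops included, and the job is handed in when it is done.

Besides the shell and the picture viewer there is one more tool, called as name(argument=value, ...) on one line, values as JSON. jog_arm: Moves the arm, as the interface text tells. Its arguments: {"type":"object","properties":{"slide":{"type":"array","items":{"type":"array","items":{"type":"number"}}},"yaw":{"type":"array","items":{"type":"number"}},"fingers":{"type":"array","items":{"type":"number"}},"squeeze":{"type":"number"}},"required":["slide","yaw","fingers"]}

```bash
mkdir -p pics
cat > h.py <<'E'
from bench import *
import numpy as np, cv2
def cam(n):
    s=read_state(); c=camera(n)
    if n=="wrist":
        T=np.eye(4);T[:3,:3]=np.array(s["tool_rot"]);T[:3,3]=s["eef_pos"];T=T@np.array(c["T_tool_cam"])
    else:
        T=np.eye(4);T[:3,:3]=np.array(c["orientation"]);T[:3,3]=c["origin"]
    c["T"]=T; return c
def world(c):
    h,w=c["z_map"].shape
    u,v=np.meshgrid(np.arange(w),np.arange(h))
    p=cv2.undistortPoints(np.stack([u,v],-1).reshape(-1,1,2).astype(np.float64),np.array(c["K"]),np.array(c["dist_coeffs"])).reshape(h,w,2)
    z=c["z_map"].astype(float)
    P=np.stack([p[...,0]*z,-p[...,1]*z,-z],-1)
    W=P@c["T"][:3,:3].T+c["T"][:3,3]; W[z==0]=np.nan
    return W
def st():
    s=read_state(); print(s["clock"],np.round(s["eef_pos"],4),np.round(s["tool_rot"],3).tolist(),np.round(s["wrist_force"],1),s["gripper_width"],s["grasp_force"],np.round(s["qpos"],2))
E
python3 - <<'E'
from h import *
import bench
st()
for n in ["scene","top"]:
    c=cam(n); np.savez(n+".npz",W=world(c),img=c["image"]); cv2.imwrite(f"pics/{n}1.png",cv2.resize(c["image"],(784,588)))
print(c["T"]); print([x for x in dir(bench) if 'grip' in x.lower()], getattr(bench,'grip_point_offset',None))
E
```

```text
0.0 [0.1654 0.6538 0.2302] [[-0.969, 0.245, -0.0], [0.245, 0.969, -0.002], [-0.0, -0.002, -1.0]] [ 0.7  0.4 -1.3] 0.9983435593000469 0.0 [-1.35  0.47 -0.05  1.53  0.02  1.14 -0.08]
[[ 7.81793001e-02  9.75948568e-01 -2.03500342e-01  3.22935577e-01]
 [-9.96932863e-01  7.72670871e-02 -1.24363940e-02  7.19172250e-04]
 [ 3.58659772e-03  2.03848448e-01  9.78995887e-01  1.31402789e+00]
 [ 0.00000000e+00  0.00000000e+00  0.00000000e+00  1.00000000e+00]]
['grip_point_offset'] -0.0187
```

View pics/scene1.png

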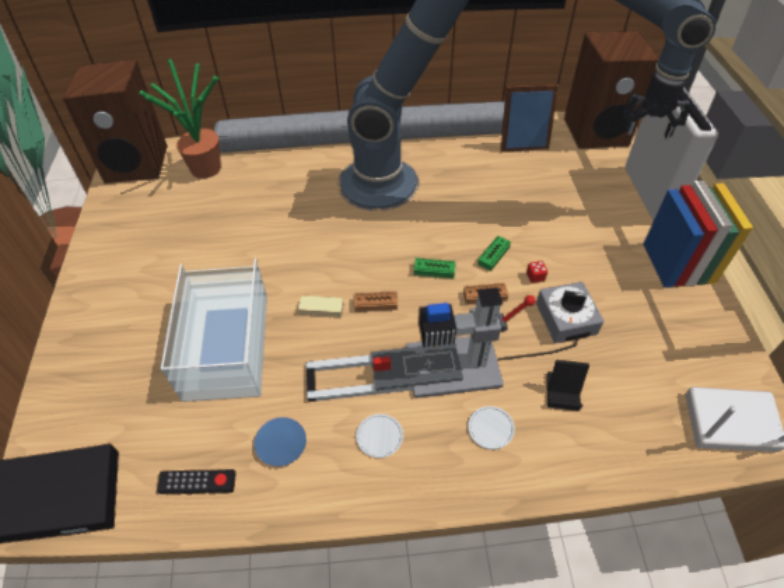

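View pics/top1.png

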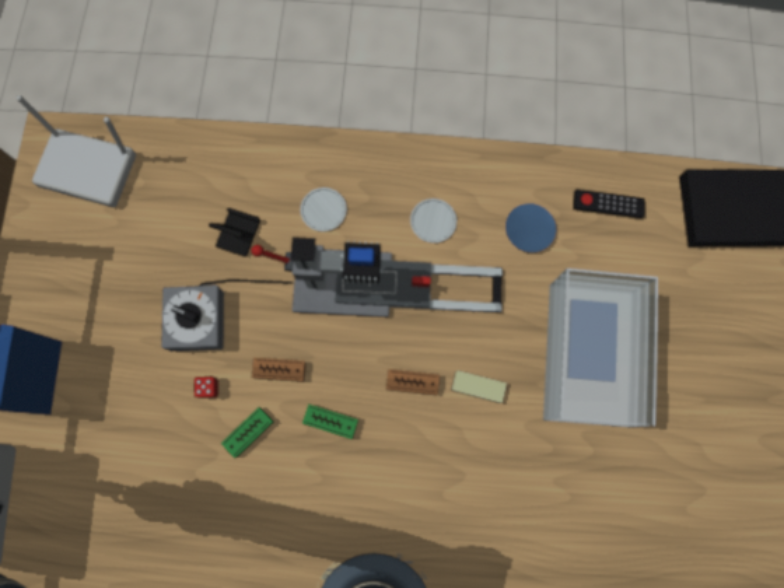

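The top view (784-px scale) shows two brown patterned bars at (414,382) and (279,370), which are the engraved holders. The plain pale bar at (480,387) is the blank. The green bars at (330,421) and (248,432) are look-alikes and not part of the job. The bed is partly in: red fin at (421,281), outline at (366,282). The dial is at (189,316) and the tray at (603,348). Next I measure these and make one enlarged crop.

Run:
```python
from h import *
d=np.load("top.npz");W=d["W"];I=d["img"]
hsv=cv2.cvtColor(I,cv2.COLOR_BGR2HSV)
def rect(m,name):
    P=W[m];P=P[~np.isnan(P[:,0])]
    r=cv2.minAreaRect((P[:,:2]*1000).astype(np.float32))
    print(name,m.sum(),"c",np.round(r[0],1),"sz",np.round(r[1],1),"ang",round(r[2],1),"z",np.round(np.percentile(P[:,2],[5,50,95])*1000,1))
def box(x0,x1,y0,y1):
    b=np.zeros(I.shape[:2],bool); b[int(y0/1.4):int(y1/1.4),int(x0/1.4):int(x1/1.4)]=1; return b
z=W[...,2]
for n,b in dict(blank=(445,515,360,410),doneA=(380,447,362,400),doneB=(245,312,350,388),green1=(295,365,398,445),green2=(215,280,400,465),cube=(185,225,370,405)).items(): rect(box(*b)&(z>.015)&(z<.05),n)
red=((hsv[...,0]<8)|(hsv[...,0]>172))&(hsv[...,1]>150)&(hsv[...,2]>60)
rect(red&box(408,440,265,295),"fin"); rect(red&box(245,270,240,260),"ball")
blue=(hsv[...,0]>100)&(hsv[...,0]<125)&(hsv[...,1]>130)
rect(blue&box(335,390,235,270)&(z>.18),"grip")
rect(box(155,230,280,355)&(z>.045)&(z<.065),"ctrl")
rect(box(155,230,280,355)&(z>.075),"dialbar")
rect(box(285,325,230,285)&(z>.2),"column")
rect(box(430,505,260,315)&(z>.01),"rails")
rect(box(530,670,255,440)&(z>.1),"traywalls")
for k in((603,348),(560,348),(640,348),(603,290),(603,410)): print(k,np.round(W[int(k[1]/1.4),int(k[0]/1.4)],3))
white=(hsv[...,1]<60)&(hsv[...,2]>130)&box(330,400,265,298); 
rect(box(330,432,262,310)&(z>.025)&(z<.035),"bed")
a=I[180:300,95:375]; cv2.imwrite("pics/top_crop.png",cv2.resize(a,None,fx=2.8,fy=2.8,interpolation=cv2.INTER_CUBIC))
```

```text
blank 581 c [ 431.9 -166.3] sz [101.5  40.8] ang 79.7 z [20.6 25.1 29.5]
doneA 527 c [431.6 -39.8] sz [97.3 40. ] ang 87.9 z [21.1 25.2 30.1]
doneB 567 c [434.8 219.1] sz [ 40.7 100.2] ang 0.6 z [21.  25.3 29.9]
green1 586 c [343.9 110.4] sz [100.5  40.5] ang 77.4 z [20.7 25.1 29.6]
green2 585 c [309.2 266.9] sz [42.7 99.9] ang 49.0 z [20.3 25.1 29.2]
cube 266 c [386.6 354.2] sz [39.6 42.6] ang 6.4 z [21.8 40.2 45.1]
fin 72 c [621.6 -46.2] sz [22.5 42.3] ang 24.2 z [58.3 65.8 70.4]
ball 71 c [612.4 240.3] sz [17.7 25.4] ang 3.0 z [207.3 225.9 229.9]
grip 242 c [621.9  69.6] sz [34.6 47. ] ang 0.1 z [195.5 224.9 229.1]
ctrl 1480 c [517.7 395.6] sz [120.4 110.1] ang 7.0 z [51.7 56.5 61.2]
dialbar 111 c [513.3 396. ] sz [50.5 22.2] ang 75.4 z [ 81.3  96.5 100.7]
column 367 c [614.8 162.3] sz [40.8 39.9] ang 0.7 z [209.2 244.5 248. ]
rails 782 c [ 622.6 -130.8] sz [ 91.1 144. ] ang 2.1 z [13.4 18.8 23.3]
traywalls 1793 c [ 510.8 -383.5] sz [175.3 271.2] ang 89.2 z [100.6 121.7 138.9]
(603, 348) [ 0.513 -0.382  0.095]
(560, 348) [ 0.505 -0.3    0.11 ]
(640, 348) [ 0.518 -0.454  0.096]
(603, 290) [ 0.621 -0.38   0.096]
(603, 410) [ 0.4   -0.385  0.096]
bed 1438 c [615.5  31.2] sz [ 91.3 183.6] ang 3.8 z [26.8 30.7 34.2]
```

View pics/top_crop.png

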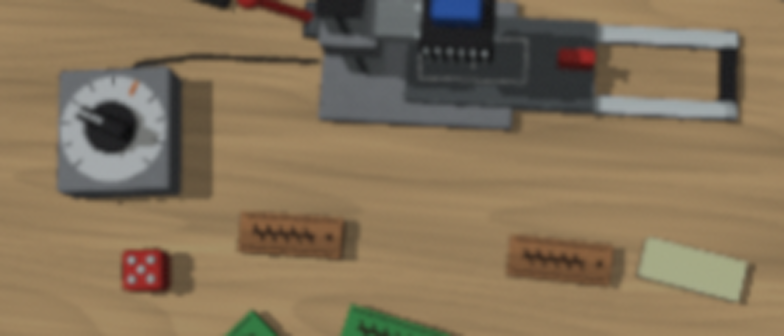

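Two brown patterned holders: done A at (0.432,-0.040) and done B at (0.435,0.219). The pale plain bar at (0.432,-0.166) is the blank. The crop confirms this, and the green bars are ruled out by colour. Moving to a wrist view.

```bash
cat >> h.py <<'E'
def plan(wps):
    """wps: (x,y,z,ydeg,fingers,rows>=) world TCP, ydeg = world angle of tool y axis"""
    s=read_state();R=np.array(s["tool_rot"]);p=np.array(s["eef_pos"])
    cur=np.degrees(np.arctan2(R[1,1],R[0,1])); pp=p; py=cur; n=0
    for w in wps:
        d=R.T@(np.array(w[:3])-p)/0.5
        a=-((w[3]-cur+180)%360-180)
        k=max(w[5],int(np.ceil(np.linalg.norm(np.array(w[:3])-pp)/.06)),int(np.ceil(abs((w[3]-py+180)%360-180)/10.4)))
        n+=k; print(k,"x",np.round(d,3).tolist(),"yaw",round(a/360,4),"f",w[4]); pp=np.array(w[:3]);py=w[3]
    print("rows",n)
E
python3 - <<'E'
from h import *
plan([(.35,.52,.42,50,1,1),(.50,-.08,.45,0,1,1)])
print(camera("wrist")["T_tool_cam"])
E
```

```text
5 x [-0.424, -0.17, -0.379] yaw 0.0717 f 1
11 x [-1.009, -1.26, -0.437] yaw 0.2106 f 1
rows 16
[[-3.32282698e-04  9.66156269e-01  2.57957270e-01  6.48321441e-02]
 [ 9.99999771e-01  4.73212550e-04 -4.84245512e-04  8.80724467e-04]
 [-5.89925454e-04  2.57957050e-01 -9.66156205e-01 -1.43341666e-01]
 [ 0.00000000e+00  0.00000000e+00  0.00000000e+00  1.00000000e+00]]
```

Run:
```python
from h import *
plan([(.35,.50,.42,50,1,1),(.50,.22,.45,20,1,1)])
```

```text
6 x [-0.433, -0.209, -0.379] yaw 0.0717 f 1
6 x [-0.862, -0.678, -0.438] yaw 0.155 f 1
rows 12
```

jog_arm(slide=[[-0.433,-0.209,-0.379],[-0.433,-0.209,-0.379],[-0.433,-0.209,-0.379],[-0.433,-0.209,-0.379],[-0.433,-0.209,-0.379],[-0.433,-0.209,-0.379],[-0.862,-0.678,-0.438],[-0.862,-0.678,-0.438],[-0.862,-0.678,-0.438],[-0.862,-0.678,-0.438],[-0.862,-0.678,-0.438],[-0.862,-0.678,-0.438]], yaw=[0.07,0.07,0.07,0.07,0.07,0.07,0.155,0.155,0.155,0.155,0.155,0.155], fingers=[1,1,1,1,1,1,1,1,1,1,1,1])

```text
clock: 1.65
eef_pos: [0.5019, 0.2154, 0.4503]
tool_rot: [[-0.334, 0.943, 0.001], [0.943, 0.334, -0.001], [-0.001, 0.0, -1.0]]
wrist_force: [-0.4, 1.0, -0.2]
gripper_width: 0.999
grasp_force: 0.0
```

Run:
```python
from h import *
st()
plan([(.54,-.13,.40,0,1,1)])
c=cam("wrist");np.savez("w0.npz",W=world(c),img=c["image"])
```

```text
1.65 [0.5019 0.2154 0.4503] [[-0.334, 0.943, 0.001], [0.943, 0.334, -0.001], [-0.001, 0.0, -1.0]] [-0.4  1.  -0.2] 0.9991744070468156 0.0 [-0.82  0.14  0.39  1.51 -0.05  1.5  -0.09]
6 x [-0.676, -0.159, 0.101] yaw 0.0542 f 1
rows 6
```

jog_arm(slide=[[-0.676,-0.159,0.101],[-0.676,-0.159,0.101],[-0.676,-0.159,0.101],[-0.676,-0.159,0.101],[-0.676,-0.159,0.101],[-0.676,-0.159,0.101],[-0.676,-0.159,0.101],[-0.676,-0.159,0.101]], yaw=[0.054,0.054,0.054,0.054,0.054,0.054,0.054,0.054], fingers=[1,1,1,1,1,1,1,1])

```text
clock: 2.7
eef_pos: [0.5417, -0.1218, 0.399]
tool_rot: [[-0.014, 1.0, -0.001], [1.0, 0.014, 0.001], [0.001, -0.001, -1.0]]
wrist_force: [-0.1, 0.4, 0.4]
gripper_width: 0.998
grasp_force: 0.0
```

Run:
```python
from h import *
st()
c=cam("wrist");np.savez("w1.npz",W=world(c),img=c["image"])
cv2.imwrite("pics/w1.png",c["image"])
```

```text
2.7 [ 0.5417 -0.1218  0.399 ] [[-0.014, 1.0, -0.001], [1.0, 0.014, 0.001], [0.001, -0.001, -1.0]] [-0.1  0.4  0.4] 0.9982159260232742 0.0 [-0.41  0.18  0.67  1.6  -0.12  1.4   0.28]
```

View pics/w1.png

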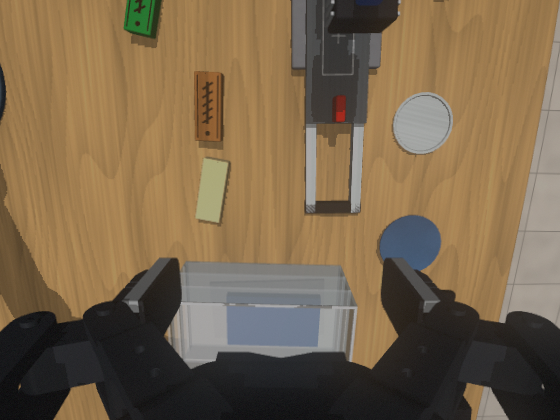

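The wrist view shows the fin at (340,108), the blank at (212,190), holder A at (208,106), the rails' end at (333,207) and the tray below.

```bash
cat >> h.py <<'E'
def rect(W,m,name):
    P=W[m];P=P[~np.isnan(P[:,0])]
    if len(P)<8: print(name,"few",len(P)); return
    r=cv2.minAreaRect((P[:,:2]*1000).astype(np.float32))
    print(name,len(P),"c",np.round(r[0],1),"sz",np.round(r[1],1),"ang",round(r[2],1),"z",np.round(np.percentile(P[:,2],[5,50,95])*1000,1))
def box(x0,x1,y0,y1):
    b=np.zeros((420,560),bool); b[y0:y1,x0:x1]=1; return b
E
python3 - <<'E'
from h import *
d=np.load("w1.npz");W=d["W"];I=d["img"];z=W[...,2]
hsv=cv2.cvtColor(I,cv2.COLOR_BGR2HSV)
red=((hsv[...,0]<8)|(hsv[...,0]>172))&(hsv[...,1]>150)&(hsv[...,2]>50)
rect(W,box(190,235,150,230)&(z>.015)&(z<.05),"blank")
rect(W,box(185,230,60,148)&(z>.015)&(z<.05),"doneA")
rect(W,red&box(325,355,85,130)&(z>.055),"fin")
rect(W,box(295,370,125,220)&(z>.01)&(z<.03),"rails")
rect(W,box(300,370,40,124)&(z>.026)&(z<.035),"bed")
m=box(300,322,130,200)&(z>.01)&(z<.03); P=W[m]; print("railL",np.polyfit(P[:,1],P[:,0],1),P[:,0].min(),P[:,0].max())
m=box(345,370,130,200)&(z>.01)&(z<.03); P=W[m]; print("railR",np.polyfit(P[:,1],P[:,0],1),P[:,0].min(),P[:,0].max())
g=cv2.cvtColor(I,cv2.COLOR_BGR2GRAY); 
for k in((262,310),(200,310),(300,330),(260,350)): print(k,np.round(W[k[1],k[0]],3))
m=(z>.128)&(z<.145)&box(160,370,255,370); rect(W,m,"traytop")
E
```

```text
blank 1635 c [ 431.8 -166.7] sz [100.4  40.6] ang 79.6 z [22.5 24.7 26.2]
doneA 1924 c [432.  -39.3] sz [100.1  40.9] ang 88.1 z [22.5 24.7 26.3]
fin 252 c [622.2 -39.9] sz [13.6 34.5] ang 2.2 z [64.3 66.4 67.8]
rails 2345 c [ 625.2 -132.6] sz [ 89.8 139.6] ang 1.4 z [14.8 18.7 20.3]
bed 4848 c [621.6  -2.9] sz [ 90.3 114.8] ang 1.6 z [29.1 30.8 32.3]
railL [-0.02655522  0.5844284 ] 0.579113372685474 0.5975498322708865
railR [-0.02351941  0.65667892] 0.6508171654259607 0.6698481876332286
(262, 310) [ 0.517 -0.334  0.094]
(200, 310) [ 0.423 -0.335  0.095]
(300, 330) [ 0.575 -0.367  0.094]
(260, 350) [ 0.513 -0.405  0.094]
traytop 1268 c [ 541.4 -305.4] sz [ 87.4 255.5] ang 68.8 z [128.7 135.3 137.3]
```

Run:
```python
from h import *
plan([(.6225,-.050,.15,1.5,1,1),(.6225,-.050,.036,1.5,1,3),(.6225,-.050,.036,1.5,-1,3)])
```

```text
5 x [0.14, 0.164, 0.498] yaw -0.0019 f 1
3 x [0.14, 0.164, 0.726] yaw -0.0019 f 1
3 x [0.14, 0.164, 0.726] yaw -0.0019 f -1
rows 11
```

jog_arm(slide=[[0.14,0.164,0.498],[0.14,0.164,0.498],[0.14,0.164,0.498],[0.14,0.164,0.498],[0.14,0.164,0.498],[0.14,0.164,0.62],[0.14,0.164,0.7],[0.14,0.164,0.726],[0.14,0.164,0.726],[0.14,0.164,0.726],[0.14,0.164,0.726],[0.14,0.164,0.726]], yaw=[-0.002,-0.002,-0.002,-0.002,-0.002,-0.002,-0.002,-0.002,-0.002,-0.002,-0.002,-0.002], fingers=[1,1,1,1,1,1,1,1,-1,-1,-1,-1], squeeze=40)

```text
clock: 4.25
eef_pos: [0.6219, -0.054, 0.0379]
tool_rot: [[-0.023, 1.0, -0.001], [1.0, 0.023, 0.001], [0.001, -0.001, -1.0]]
wrist_force: [-1.4, 2.9, 21.1]
gripper_width: 0.158
grasp_force: 43.2
```

Run:
```python
from h import *
st()
s=read_state();x,y,z=s["eef_pos"]
plan([(x+.0034,y-.131,z,1.5,-1,5),(x+.0034,y-.131,z,1.5,1,3),(x+.0034,y-.131,.18,1.5,1,3)])
```

```text
4.25 [ 0.6219 -0.054   0.0379] [[-0.023, 1.0, -0.001], [1.0, 0.023, 0.001], [0.001, -0.001, -1.0]] [-1.4  2.9 21.1] 0.15823839900504094 43.16381335258484 [-0.32  0.65  0.48  1.84 -0.42  0.76  0.41]
5 x [-0.262, 0.001, -0.0] yaw -0.0005 f -1
3 x [-0.262, 0.001, -0.0] yaw -0.0005 f 1
3 x [-0.262, 0.001, -0.284] yaw -0.0005 f 1
rows 11
```

jog_arm(slide=[[0,0,-0.006],[-0.06,0,-0.006],[-0.12,0,-0.006],[-0.18,0,-0.006],[-0.23,0,-0.006],[-0.262,0,-0.006],[-0.262,0,-0.006],[-0.262,0,-0.006],[-0.262,0,-0.006],[-0.262,0,-0.1],[-0.262,0,-0.2],[-0.262,0,-0.28]], yaw=[0,0,0,0,0,0,0,0,0,0,0,0], fingers=[-1,-1,-1,-1,-1,-1,-1,0,0,0,0.5,1])

```text
clock: 5.75
eef_pos: [0.6256, -0.1857, 0.1801]
tool_rot: [[-0.022, 1.0, 0.003], [1.0, 0.022, -0.001], [-0.001, 0.003, -1.0]]
wrist_force: [-0.0, -0.5, -0.7]
gripper_width: 0.901
grasp_force: 0.0
```

Run:
```python
from h import *
st()
c=cam("top");W=world(c);I=c["image"]
hsv=cv2.cvtColor(I,cv2.COLOR_BGR2HSV);z=W[...,2]
cv2.imwrite("pics/top2.png",cv2.resize(I[140:300,100:400],None,fx=2.5,fy=2.5,interpolation=cv2.INTER_CUBIC))
plan([(.432,-.167,.16,-10.4,1,1),(.432,-.167,.016,-10.4,1,3),(.432,-.167,.016,-10.4,-1,3)])
```

```text
5.75 [ 0.6256 -0.1857  0.1801] [[-0.022, 1.0, 0.003], [1.0, 0.022, -0.001], [-0.001, 0.003, -1.0]] [-0.  -0.5 -0.7] 0.9012082295767715 0.0 [-0.17  0.52  0.57  1.67 -0.32  1.04  0.52]
4 x [0.049, -0.392, 0.047] yaw 0.0323 f 1
3 x [0.049, -0.396, 0.335] yaw 0.0323 f 1
3 x [0.049, -0.396, 0.335] yaw 0.0323 f -1
rows 10
```

View pics/top2.png

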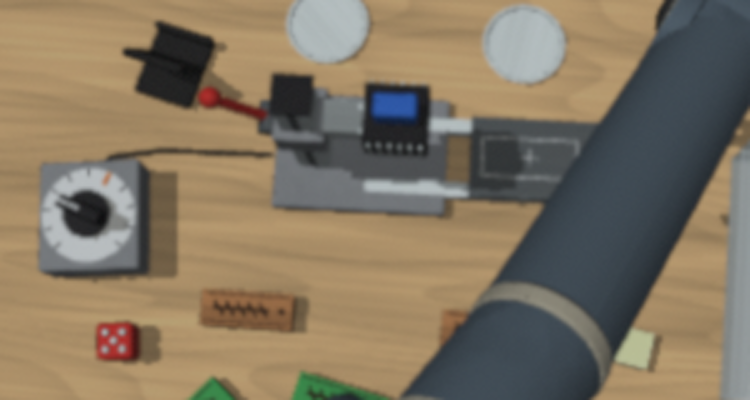

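Bed is out, with the outline and cross clear at (530,157). Grasping the blank.

jog_arm(slide=[[0.049,-0.394,0.1],[0.049,-0.394,0.1],[0.049,-0.394,0.1],[0.049,-0.394,0.1],[0.049,-0.395,0.2],[0.049,-0.396,0.3],[0.049,-0.396,0.348],[0.049,-0.396,0.354],[0.049,-0.396,0.354],[0.049,-0.396,0.354],[0.049,-0.396,0.354],[0.049,-0.396,0.354]], yaw=[0.032,0.032,0.032,0.032,0.032,0.032,0.032,0.032,0.032,0.032,0.032,0.032], fingers=[1,1,1,1,1,1,1,1,-1,-1,-1,-1], squeeze=40)

```text
clock: 7.3
eef_pos: [0.4282, -0.1652, 0.0011]
tool_rot: [[0.178, 0.984, 0.003], [0.984, -0.178, -0.0], [0.0, 0.003, -1.0]]
wrist_force: [-0.4, -0.1, 7.5]
gripper_width: 0.46
grasp_force: 40.5
```

Run:
```python
from h import *
st()
c=cam("wrist");np.savez("w2.npz",W=world(c),img=c["image"])
cv2.imwrite("pics/w2.png",c["image"])
```

```text
7.3 [ 0.4282 -0.1652  0.0011] [[0.178, 0.984, 0.003], [0.984, -0.178, -0.0], [0.0, 0.003, -1.0]] [-0.4 -0.1  7.5] 0.45976549388246707 40.494917035102844 [-0.1   0.52  0.47  2.24 -0.51  0.48  0.6 ]
```

View pics/w2.png

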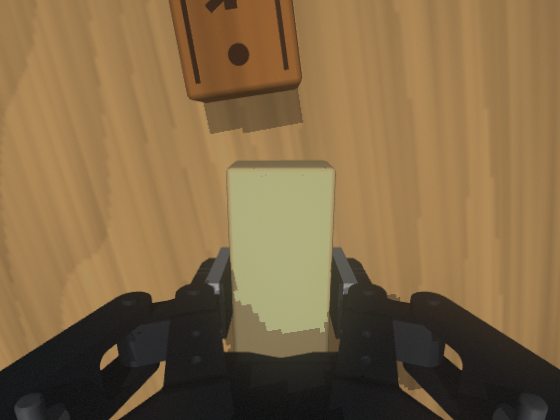

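Run:
```python
from h import *
plan([(.432,-.167,.20,-10.3,-1,1),(.622,-.18,.20,1.5,-1,1)])
```

```text
4 x [-0.002, 0.009, -0.398] yaw 0.0002 f -1
4 x [0.04, 0.388, -0.397] yaw -0.0326 f -1
rows 8
```

jog_arm(slide=[[0,0,-0.05],[0,0,-0.15],[0,0,-0.27],[0,0.009,-0.398],[0.02,0.1,-0.398],[0.03,0.2,-0.398],[0.04,0.3,-0.398],[0.04,0.388,-0.398],[0.04,0.388,-0.398],[0.04,0.388,-0.398]], yaw=[0,0,0,0,0,-0.01,-0.02,-0.0325,-0.0325,-0.0325], fingers=[-1,-1,-1,-1,-1,-1,-1,-1,-1,-1])

```text
clock: 8.6
eef_pos: [0.6202, -0.1798, 0.1987]
tool_rot: [[-0.024, 1.0, -0.001], [1.0, 0.024, 0.0], [0.0, -0.001, -1.0]]
wrist_force: [-1.0, 0.3, -1.1]
gripper_width: 0.461
grasp_force: 40.8
```

Run:
```python
from h import *
st()
c=cam("wrist");np.savez("w3.npz",W=world(c),img=c["image"])
cv2.imwrite("pics/w3.png",c["image"])
```

```text
8.6 [ 0.6202 -0.1798  0.1987] [[-0.024, 1.0, -0.001], [1.0, 0.024, 0.0], [0.0, -0.001, -1.0]] [-1.   0.3 -1.1] 0.4614398135086911 40.79897224903107 [-0.23  0.51  0.64  1.67 -0.34  1.08  0.54]
```

View pics/w3.png

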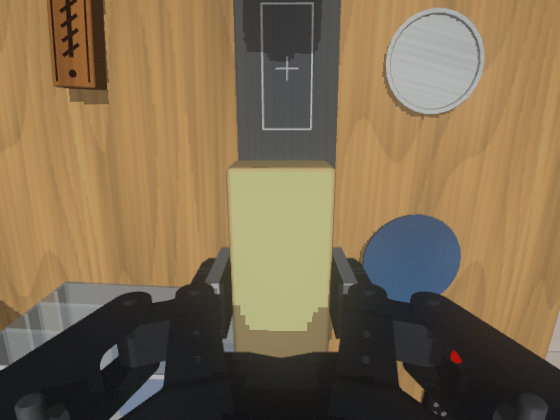

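The cross is at (287,68), with the outline corners at (262,3), (311,3), (312,130) and (263,130). The blank is held straight.

Run:
```python
from h import *
d=np.load("w3.npz");W=d["W"];z=W[...,2]
for k in((287,68),(262,4),(311,4),(312,129),(263,129)): print(k,np.round(W[k[1],k[0]],4))
R=W.copy()
m=box(225,340,150,330)&(z>.2); rect(W,m,"blank"); P=W[m]; print("far end y",np.nanmax(P[:,1]))
```

```text
(287, 68) [ 0.6233 -0.071   0.0317]
(262, 4) [ 0.601  -0.0206  0.0306]
(311, 4) [ 0.642  -0.0194  0.0299]
(312, 129) [ 0.6474 -0.1222  0.031 ]
(263, 129) [ 0.6031 -0.1232  0.0309]
blank 18507 c [ 620.9 -164.5] sz [49.4 68.1] ang 0.8 z [220.5 222.2 223.9]
far end y -0.1302704649245013
```

Run:
```python
from h import *
x,y=.623,-.0710
plan([(x,y,.12,1.6,-1,3),(x,y,.033,1.6,-1,4),(x,y,.033,1.6,0.2,2),(x,y,.16,1.6,1,3)])
```

```text
3 x [0.217, 0.012, 0.158] yaw -0.0006 f -1
4 x [0.217, 0.012, 0.332] yaw -0.0006 f -1
2 x [0.217, 0.012, 0.332] yaw -0.0006 f 0.2
3 x [0.217, 0.012, 0.078] yaw -0.0006 f 1
rows 12
```

jog_arm(slide=[[0.1,0.003,0.05],[0.2,0.003,0.12],[0.217,0.003,0.2],[0.217,0.003,0.27],[0.217,0.003,0.31],[0.217,0.003,0.325],[0.217,0.003,0.332],[0.217,0.003,0.332],[0.217,0.003,0.332]], yaw=[0,0,0,0,0,0,0,0,0], fingers=[-1,-1,-1,-1,-1,-1,-1,-1,-1])

```text
clock: 9.78
eef_pos: [0.6207, -0.0713, 0.0337]
tool_rot: [[-0.025, 1.0, 0.002], [1.0, 0.025, 0.0], [0.0, 0.002, -1.0]]
wrist_force: [-0.6, -0.1, -0.3]
gripper_width: 0.457
grasp_force: 40.8
```

Run:
```python
from h import *
st()
plan([(.623,-.071,.0325,1.6,1,1),(.625,-.071,.2,1.6,1,1),(.625,-.185,.20,1.6,1,1)])
c=cam("wrist");cv2.imwrite("pics/w4.png",c["image"])
```

```text
9.775 [ 0.6207 -0.0713  0.0337] [[-0.025, 1.0, 0.002], [1.0, 0.025, 0.0], [0.0, 0.002, -1.0]] [-0.6 -0.1 -0.3] 0.45706347324719615 40.81795156002045 [-0.32  0.67  0.52  1.84 -0.46  0.76  0.48]
1 x [0.001, 0.005, 0.002] yaw -0.0004 f 1
3 x [0.0, 0.009, -0.333] yaw -0.0004 f 1
2 x [-0.228, 0.003, -0.333] yaw -0.0004 f 1
rows 6
```

View pics/w4.png

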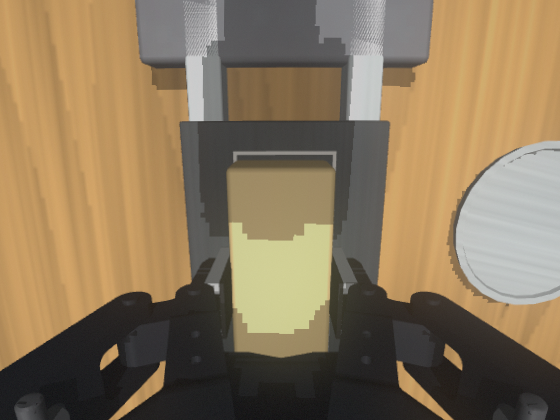

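jog_arm(slide=[[0.001,0.005,0.005],[0.001,0.005,0.005],[0.001,0.005,0.005],[0.001,0.005,0.003],[0.001,0.005,-0.05],[0.001,0.005,-0.15],[0,0.007,-0.26],[-0.05,0.008,-0.333],[-0.17,0.008,-0.333],[-0.288,0.007,-0.333],[-0.288,0.007,-0.333],[-0.288,0.007,-0.333]], yaw=[0,0,0,0,0,0,0,0,0,0,0,0], fingers=[-1,0.5,0.5,1,1,1,1,1,0,-1,-1,-1])

```text
clock: 11.32
eef_pos: [0.6271, -0.2148, 0.1989]
tool_rot: [[-0.025, 1.0, -0.0], [1.0, 0.025, 0.001], [0.001, -0.0, -1.0]]
wrist_force: [-0.3, 0.7, -0.3]
gripper_width: 0.144
grasp_force: 0.0
```

Run:
```python
from h import *
st()
c=cam("wrist");W=world(c);I=c["image"];z=W[...,2]
m=(z>.047)&(z<.062)&(W[...,1]>-.135)&(W[...,1]<.0)&(abs(W[...,0]-.623)<.05); rect(W,m,"blank")
m=(z>.063)&(z<.075)&(W[...,1]>-.21)&(W[...,1]<-.14)&(abs(W[...,0]-.625)<.03); rect(W,m,"fin")
plan([(.627,-.216,.042,1.5,-1,1),(.6232,-.058,.042,1.5,-1,1)])
cv2.imwrite("pics/w5.png",I)
```

```text
11.325 [ 0.6271 -0.2148  0.1989] [[-0.025, 1.0, -0.0], [1.0, 0.025, 0.001], [0.001, -0.0, -1.0]] [-0.3  0.7 -0.3] 0.1438595726680857 0.0 [-0.17  0.54  0.64  1.63 -0.35  1.1   0.59]
blank 4270 c [623.9 -90.2] sz [39.9 62.9] ang 0.6 z [53.3 54.7 56. ]
fin 752 c [ 625.5 -171. ] sz [14.  34.8] ang 1.7 z [64.3 66.5 67.8]
3 x [-0.005, -0.001, 0.314] yaw 0.0001 f -1
3 x [0.311, 0.0, 0.314] yaw 0.0001 f -1
rows 6
```

View pics/w5.png

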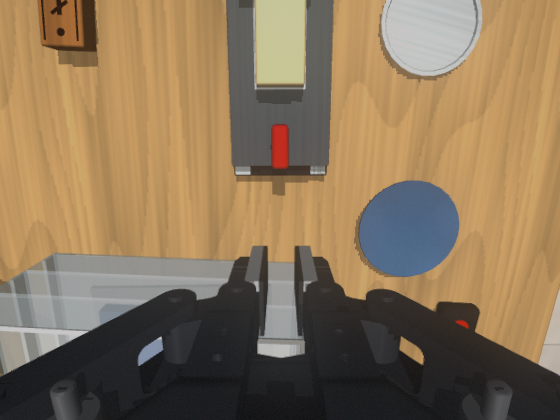

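The blank at (280,45) sits inside the outline, about 1 mm off, and the fin is at (280,147). Pushing the bed home with shut fingers.

jog_arm(slide=[[0,0,0.1],[0,0,0.2],[0,0,0.29],[0,0,0.314],[0.03,0,0.314],[0.07,0,0.314],[0.11,0,0.314],[0.15,0,0.314],[0.19,0,0.314],[0.23,0,0.314],[0.265,0,0.314],[0.29,0,0.314]], yaw=[0,0,0,0,0,0,0,0,0,0,0,0], fingers=[-1,-1,-1,-1,-1,-1,-1,-1,-1,-1,-1,-1])

```text
clock: 12.88
eef_pos: [0.6239, -0.0683, 0.0422]
tool_rot: [[-0.027, 1.0, 0.001], [1.0, 0.027, 0.0], [0.0, 0.001, -1.0]]
wrist_force: [1.1, -4.1, 1.8]
gripper_width: -0.001
grasp_force: 1.5
```

jog_arm(slide=[[0.01,0,0],[0.016,0,0],[0.022,0,0],[0.028,0,0],[0.028,0,0]], yaw=[0,0,0,0,0], fingers=[-1,-1,-1,-1,-1])

```text
clock: 13.5
eef_pos: [0.6234, -0.061, 0.0422]
tool_rot: [[-0.022, 1.0, 0.002], [1.0, 0.022, -0.006], [-0.006, 0.002, -1.0]]
wrist_force: [3.9, -9.0, -3.5]
gripper_width: 0.001
grasp_force: 4.7
```

jog_arm(slide=[[-0.04,0,0],[-0.06,0,-0.1],[-0.08,0,-0.22],[-0.1,0,-0.34],[-0.12,0,-0.46],[-0.14,0,-0.58],[-0.14,0,-0.62],[-0.14,0,-0.62]], yaw=[0,0,0,0,0,0,0,0], fingers=[-1,-1,-1,-1,-1,-1,-1,-1])

```text
clock: 14.5
eef_pos: [0.6249, -0.1266, 0.3536]
tool_rot: [[-0.025, 1.0, 0.002], [1.0, 0.025, 0.001], [0.001, 0.002, -1.0]]
wrist_force: [-0.2, 0.8, -0.4]
gripper_width: 0.001
grasp_force: 0.0
```

Run:
```python
from h import *
st()
c=cam("wrist");W=world(c);I=c["image"];z=W[...,2]
hsv=cv2.cvtColor(I,cv2.COLOR_BGR2HSV)
red=((hsv[...,0]<8)|(hsv[...,0]>172))&(hsv[...,1]>150)&(hsv[...,2]>50)
blue=(hsv[...,0]>100)&(hsv[...,0]<128)&(hsv[...,1]>130)
X=W[...,0];Y=W[...,1]
rect(W,blue&(z>.2),"grip"); rect(W,red&(z>.19),"ball"); rect(W,red&(z>.06)&(z<.075)&(abs(X-.625)<.03),"fin")
rect(W,(z>.047)&(z<.06)&(Y>-.1)&(Y<.2)&(abs(X-.623)<.03),"blank")
m=(z>.23)&(z<.25)&(Y>.13)&(Y<.19); rect(W,m,"column")
cv2.imwrite("pics/w6.png",I)
```

```text
14.5 [ 0.6249 -0.1266  0.3536] [[-0.025, 1.0, 0.002], [1.0, 0.025, 0.001], [0.001, 0.002, -1.0]] [-0.2  0.8 -0.4] 0.0009189931123590869 0.0 [-0.38  0.38  0.73  1.49 -0.26  1.36  0.39]
grip few 0
ball few 0
fin 312 c [621.5 -31.5] sz [12.4 34.1] ang 1.4 z [64.8 66.4 67.7]
blank 1346 c [620.2  39.8] sz [39.7 45.4] ang 0.9 z [53.  54.7 56. ]
column few 0
```

View pics/w6.png

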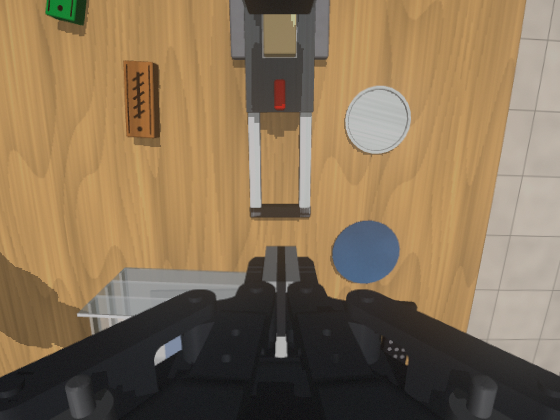

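Bed is home: the fin moved 139.5 mm, and the blank is still within about 1.5 mm of the cross. Now pushing the head down on its grip block.

Run:
```python
from h import *
plan([(.619,.0685,.30,1.5,-1,1),(.619,.0685,.235,1.5,-1,1),(.619,.0685,.19,1.5,-1,1)])
```

```text
4 x [0.389, -0.001, 0.104] yaw -0.0001 f -1
2 x [0.389, -0.0, 0.234] yaw -0.0001 f -1
1 x [0.388, -0.0, 0.324] yaw -0.0001 f -1
rows 7
```

jog_arm(slide=[[0.1,0,0.03],[0.2,0,0.06],[0.31,0,0.1],[0.389,0,0.12],[0.389,0,0.17],[0.389,0,0.22],[0.389,0,0.24],[0.389,0,0.26],[0.389,0,0.28],[0.389,0,0.3],[0.389,0,0.312],[0.389,0,0.32]], yaw=[0,0,0,0,0,0,0,0,0,0,0,0], fingers=[-1,-1,-1,-1,-1,-1,-1,-1,-1,-1,-1,-1])

```text
clock: 16.05
eef_pos: [0.6196, 0.0684, 0.1924]
tool_rot: [[-0.025, 1.0, -0.001], [1.0, 0.025, 0.001], [0.001, -0.001, -1.0]]
wrist_force: [-4.0, 0.0, 4.4]
gripper_width: 0.0
grasp_force: 2.5
```

jog_arm(slide=[[0,0,0.006],[0,0,0.01],[0,0,0.014],[0,0,0.014]], yaw=[0,0,0,0], fingers=[-1,-1,-1,-1])

```text
clock: 16.55
eef_pos: [0.6207, 0.0683, 0.185]
tool_rot: [[-0.025, 1.0, 0.002], [1.0, 0.025, -0.0], [-0.0, 0.002, -1.0]]
wrist_force: [-0.2, -0.6, 0.2]
gripper_width: 0.001
grasp_force: 0.0
```

jog_arm(slide=[[0,0,0.003],[0,0,0.006],[0,0,0.008],[0,0,0.008]], yaw=[0,0,0,0], fingers=[-1,-1,-1,-1])

```text
clock: 17.05
eef_pos: [0.621, 0.0682, 0.184]
tool_rot: [[-0.025, 1.0, 0.002], [1.0, 0.025, 0.001], [0.001, 0.002, -1.0]]
wrist_force: [-7.1, -0.1, 15.5]
gripper_width: 0.0
grasp_force: 7.9
```

Run:
```python
from h import *
o=np.array([.619,.0685]);u=np.array([-.025,1])
w=[(.619,.068,.30,1.5,-1,1)]
b=lambda y:tuple(o+u*y)
w.append((*b(.174),.29,1.5,-1,1)); 
for t in(60,45,30,20,10,0,-6):
    a=np.radians(t); w.append((*b(.128+.08*np.cos(a)),.1115+.08*np.sin(a)+.0095,1.5,-1,1))
plan(w)
```

```text
2 x [-0.0, -0.003, -0.232] yaw -0.0001 f -1
3 x [0.349, -0.003, -0.212] yaw -0.0001 f -1
2 x [0.337, -0.004, -0.012] yaw -0.0001 f -1
1 x [0.37, -0.004, 0.013] yaw -0.0001 f -1
1 x [0.395, -0.004, 0.046] yaw -0.0001 f -1
1 x [0.407, -0.004, 0.072] yaw -0.0001 f -1
1 x [0.414, -0.004, 0.099] yaw -0.0001 f -1
1 x [0.417, -0.004, 0.126] yaw -0.0001 f -1
1 x [0.416, -0.004, 0.143] yaw -0.0001 f -1
rows 13
```

jog_arm(slide=[[0,-0.003,-0.12],[0,-0.003,-0.238],[0.1,-0.003,-0.238],[0.22,-0.003,-0.238],[0.34,-0.003,-0.228],[0.345,-0.004,-0.14],[0.345,-0.004,-0.07],[0.345,-0.004,-0.035],[0.345,-0.004,-0.035]], yaw=[0,0,0,0,0,0,0,0,0], fingers=[-1,-1,-1,-1,-1,-1,-1,-1,-1])

```text
clock: 18.18
eef_pos: [0.6135, 0.2405, 0.1978]
tool_rot: [[-0.025, 1.0, -0.001], [1.0, 0.025, -0.001], [-0.001, -0.001, -1.0]]
wrist_force: [0.1, 0.0, -0.2]
gripper_width: 0.003
grasp_force: 0.0
```

Run:
```python
from h import *
st()
c=cam("top");W=world(c);I=c["image"];z=W[...,2]
s=cam("scene");S=s["image"];cv2.imwrite("pics/s2.png",cv2.resize(S[180:300,270:450],None,fx=4,fy=4,interpolation=cv2.INTER_CUBIC))
W=world(s);hsv=cv2.cvtColor(S,cv2.COLOR_BGR2HSV);z=W[...,2]
red=((hsv[...,0]<8)|(hsv[...,0]>172))&(hsv[...,1]>150)&(hsv[...,2]>50)
m=red&(z>.12)&(z<.25); rect(W,m,"redlever"); P=W[m]; i=np.argmax(P[:,1]); print(P[np.argsort(P[:,1])[-10:]].mean(0))
hs=(hsv[...,0]>100)&(hsv[...,0]<128)&(hsv[...,1]>130)&(z>.1); rect(W,hs,"grip")
```

```text
18.175 [0.6135 0.2405 0.1978] [[-0.025, 1.0, -0.001], [1.0, 0.025, -0.001], [-0.001, -0.001, -1.0]] [ 0.1  0.  -0.2] 0.0029850770523196873 0.0 [-0.85  0.52  0.6   1.64 -0.32  1.08 -0.13]
redlever 529 c [513.  491.2] sz [134.1 604.8] ang 31.4 z [132.2 197.5 204.5]
[0.40635358 0.72117555 0.18906545]
grip 1144 c [521.4 390.8] sz [139.9 714.4] ang 26.1 z [107.8 166.3 191.7]
```

View pics/s2.png

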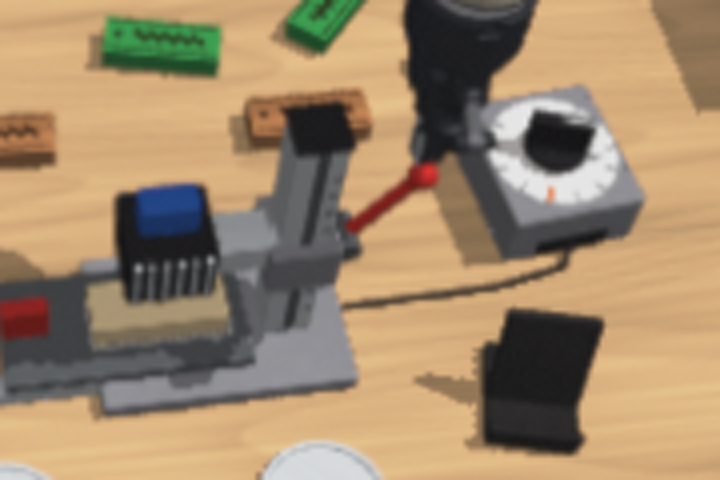

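The head is down on the blank, and the fingertips are over the red ball at (425,172). Pressing the lever along its arc.

jog_arm(slide=[[0.01,0,0.018],[0.025,0,0.04],[0.038,0,0.056],[0.051,0,0.074],[0.062,0,0.099],[0.07,0,0.126],[0.072,0,0.145],[0.072,0,0.158],[0.071,0,0.166],[0.071,0,0.168]], yaw=[0,0,0,0,0,0,0,0,0,0], fingers=[-1,-1,-1,-1,-1,-1,-1,-1,-1,-1])

```text
clock: 19.52
eef_pos: [0.6127, 0.2762, 0.1178]
tool_rot: [[-0.025, 1.0, -0.001], [1.0, 0.025, 0.002], [0.002, -0.001, -1.0]]
wrist_force: [-8.7, 0.8, 21.1]
gripper_width: -0.004
grasp_force: 10.7
```

Run:
```python
from h import *
st()
s=cam("scene");S=s["image"];cv2.imwrite("pics/s3.png",cv2.resize(S[180:300,270:450],None,fx=4,fy=4,interpolation=cv2.INTER_CUBIC))
```

```text
19.525 [0.6127 0.2762 0.1178] [[-0.025, 1.0, -0.001], [1.0, 0.025, 0.002], [0.002, -0.001, -1.0]] [-8.7  0.8 21.1] -0.0036740527458822034 10.718631148338318 [-0.86  0.62  0.55  1.67 -0.39  0.96 -0.14]
```

View pics/s3.png

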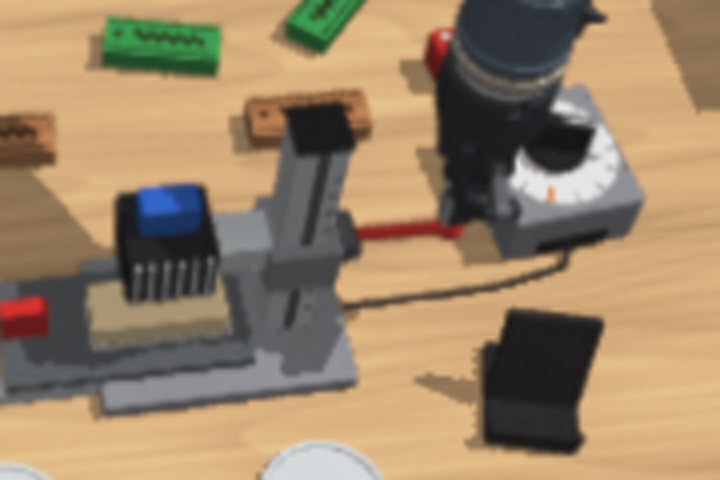

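The lever is level and locked (stop force felt). Next is a look at the dial.

Run:
```python
from h import *
plan([(.613,.276,.26,1.5,-1,1),(.474,.306,.27,-20,1,1)])
```

```text
3 x [0.0, 0.0, -0.284] yaw -0.0002 f -1
3 x [0.067, -0.276, -0.304] yaw 0.0595 f 1
rows 6
```

jog_arm(slide=[[0,0,-0.1],[0,0,-0.2],[0,0,-0.29],[0.03,-0.1,-0.304],[0.05,-0.2,-0.304],[0.067,-0.276,-0.304],[0.067,-0.276,-0.304],[0.067,-0.276,-0.304]], yaw=[0,0,0,0.02,0.04,0.06,0.06,0.06], fingers=[-1,-1,-1,0,1,1,1,1])

```text
clock: 20.58
eef_pos: [0.4746, 0.3053, 0.2668]
tool_rot: [[0.345, 0.939, 0.001], [0.939, -0.345, -0.001], [-0.0, 0.001, -1.0]]
wrist_force: [1.0, -0.3, -0.1]
gripper_width: 0.996
grasp_force: 0.0
```

Run:
```python
from h import *
st()
c=cam("wrist");W=world(c);I=c["image"];z=W[...,2];np.savez("w7.npz",W=W,img=I)
near=(abs(W[...,0]-.516)<.09)&(abs(W[...,1]-.396)<.09)
rect(W,near&(z>.049)&(z<.06),"ctrl"); rect(W,near&(z>.088)&(z<.105),"bar")
hsv=cv2.cvtColor(I,cv2.COLOR_BGR2HSV)
P=W[near&(z>.088)&(z<.105)&(hsv[...,1]<60)&(hsv[...,2]>150)]; print("white",len(P),np.nanmean(P,0))
m=near&(z>.05)&(z<.075)&(hsv[...,0]<18)&(hsv[...,1]>150)&(hsv[...,2]>120); P=W[m]; print("orange",len(P),P.mean(0))
cv2.imwrite("pics/w7.png",I)
```

```text
20.575 [0.4746 0.3053 0.2668] [[0.345, 0.939, 0.001], [0.939, -0.345, -0.001], [-0.0, 0.001, -1.0]] [ 1.  -0.3 -0.1] 0.9959730533092966 0.0 [-1.22  0.3   0.73  1.79 -0.22  1.13 -0.78]
ctrl 11166 c [518.5 396.6] sz [121.  110.6] ang 6.8 z [54.2 56.1 57.5]
bar 934 c [518.3 396.4] sz [49.7 14.2] ang 71.8 z [94.3 96.5 97.9]
white 95 [0.52220715 0.40808228 0.09742001]
orange 66 [0.55853394 0.38167629 0.05699546]
```

View pics/w7.png

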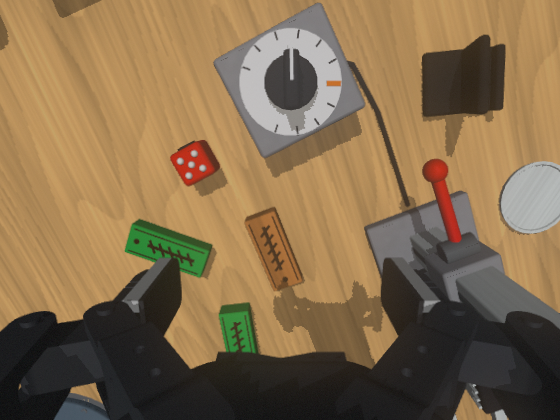

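The wrist view shows the dial bar at (291,80) with its white pointer up and the orange mark at (334,83). The clamp lever at (440,200) is down. The dial needs 92° clockwise.

Run:
```python
from h import *
plan([(.5184,.3965,.15,-18.2,1,1),(.5184,.3965,.073,-18.2,1,1)])
```

```text
3 x [0.202, 0.018, 0.233] yaw -0.0056 f 1
2 x [0.202, 0.018, 0.387] yaw -0.0056 f 1
rows 5
```

jog_arm(slide=[[0.1,0.01,0.08],[0.17,0.015,0.16],[0.202,0.018,0.233],[0.202,0.018,0.3],[0.202,0.018,0.36],[0.202,0.018,0.387],[0.202,0.018,0.387],[0.202,0.018,0.387],[0.202,0.018,0.387],[0.202,0.018,0.387],[0.202,0.018,0.387]], yaw=[-0.0056,-0.0056,-0.0056,-0.0056,-0.0056,-0.0056,-0.0056,-0.0056,-0.0056,-0.0056,-0.0056], fingers=[1,1,1,1,1,1,1,-1,-1,-1,-1], squeeze=40)

```text
clock: 22.0
eef_pos: [0.5186, 0.3979, 0.0741]
tool_rot: [[0.311, 0.95, 0.004], [0.95, -0.311, 0.001], [0.002, 0.003, -1.0]]
wrist_force: [-1.7, 0.5, 1.3]
gripper_width: 0.152
grasp_force: 44.9
```

jog_arm(slide=[[0,0,-0.004],[0,0,-0.004],[0,0,-0.004],[0,0,-0.004],[0,0,-0.004],[0,0,-0.004],[0,0,-0.004],[0,0,-0.004],[0,0,-0.004],[0,0,-0.004],[0,0,-0.004],[0,0,-0.004]], yaw=[0.025,0.05,0.075,0.1,0.125,0.15,0.175,0.2,0.225,0.25,0.256,0.256], fingers=[-1,-1,-1,-1,-1,-1,-1,-1,-1,-1,-1,-1])

```text
clock: 23.5
eef_pos: [0.5201, 0.3948, 0.0743]
tool_rot: [[0.937, -0.349, 0.007], [-0.349, -0.937, -0.005], [0.008, 0.002, -1.0]]
wrist_force: [8.7, -3.7, -11.0]
gripper_width: 0.156
grasp_force: 42.9
```

Run:
```python
from h import *
st()
s=read_state();R=np.array(s["tool_rot"]);print(np.degrees(np.arctan2(R[1,1],R[0,1])))
```

```text
23.5 [0.5201 0.3948 0.0743] [[0.937, -0.349, 0.007], [-0.349, -0.937, -0.005], [0.008, 0.002, -1.0]] [  8.7  -3.7 -11. ] 0.15574253227267518 42.87549912929535 [-1.34  0.81  0.98  1.77 -0.78  1.   -1.99]
-110.45226495543372
```

Run:
```python
from h import *
plan([(.519,.3955,.16,-110,1,1),(.46,.29,.30,-5,1,1)])
```

```text
2 x [-0.001, -0.0, -0.171] yaw -0.0013 f 1
11 x [-0.036, 0.239, -0.451] yaw -0.2929 f 1
rows 13
```

jog_arm(slide=[[0,0,0],[0,0,0],[0,0,-0.08],[0,0,-0.171],[-0.01,0.05,-0.25],[-0.02,0.1,-0.3],[-0.03,0.15,-0.4],[-0.036,0.2,-0.451],[-0.036,0.239,-0.451],[-0.036,0.239,-0.451],[-0.036,0.239,-0.451],[-0.036,0.239,-0.451]], yaw=[0,0,0,0,-0.029,-0.058,-0.087,-0.116,-0.145,-0.174,-0.203,-0.232], fingers=[0,0.5,1,1,1,1,1,1,1,1,1,1])

```text
clock: 25.0
eef_pos: [0.4584, 0.2923, 0.3013]
tool_rot: [[0.444, 0.896, -0.0], [0.896, -0.444, 0.002], [0.001, -0.001, -1.0]]
wrist_force: [0.0, -0.2, -0.2]
gripper_width: 1.001
grasp_force: 0.0
```

Run:
```python
from h import *
st()
c=cam("wrist");W=world(c);I=c["image"];z=W[...,2]
near=(abs(W[...,0]-.516)<.09)&(abs(W[...,1]-.396)<.09)
rect(W,near&(z>.088)&(z<.105),"bar")
m=(z>.019)&(z<.03)&(abs(W[...,0]-.435)<.06)&(abs(W[...,1]-.219)<.075); rect(W,m,"doneB")
cv2.imwrite("pics/w8.png",I)
t=cam("top");W=world(t);z=W[...,2]
rect(W,(z>.017)&(z<.03)&(abs(W[...,0]-.432)<.05)&(abs(W[...,1]+.04)<.08),"doneA")
plan([(.46,.29,.30,-5,1,1),(.435,.219,.15,.6,1,1),(.435,.219,.002,.6,1,1)])
```

```text
25.0 [0.4584 0.2923 0.3013] [[0.444, 0.896, -0.0], [0.896, -0.444, 0.002], [0.001, -0.001, -1.0]] [ 0.  -0.2 -0.2] 1.000845245420338 0.0 [-1.39  0.26  0.92  1.79 -0.22  1.2  -0.86]
bar 839 c [518.1 396.2] sz [14.6 50.1] ang 69.7 z [93.3 96.5 98. ]
doneB 2213 c [434.3 220.6] sz [40.1 99.9] ang 0.8 z [23.2 24.8 26.2]
doneA 506 c [431.3 -39.7] sz [97.3 40.1] ang 88.0 z [20.7 25.3 29.1]
3 x [-0.003, 0.005, 0.003] yaw -0.0604 f 1
3 x [-0.152, 0.024, 0.302] yaw -0.076 f 1
3 x [-0.153, 0.024, 0.598] yaw -0.076 f 1
rows 9
```

View pics/w8.png

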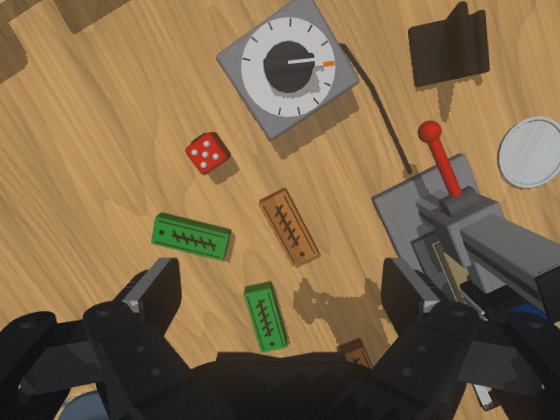

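The pointer sits on the orange mark at (328,63), with the bar at -20.3° against a target of -20.1°. Picking up holder B.

jog_arm(slide=[[-0.05,0.01,0.1],[-0.1,0.02,0.2],[-0.151,0.022,0.3],[-0.151,0.022,0.4],[-0.151,0.022,0.5],[-0.151,0.022,0.58],[-0.151,0.022,0.598],[-0.151,0.022,0.598],[-0.151,0.022,0.598],[-0.151,0.022,0.598],[-0.151,0.022,0.598],[-0.151,0.022,0.598]], yaw=[-0.026,-0.052,-0.076,-0.076,-0.076,-0.076,-0.076,-0.076,-0.076,-0.076,-0.076,-0.076], fingers=[1,1,1,1,1,1,1,1,-1,-1,-1,-1], squeeze=45)

```text
clock: 26.6
eef_pos: [0.4352, 0.2203, 0.003]
tool_rot: [[-0.01, 1.0, 0.001], [1.0, 0.01, 0.002], [0.002, 0.001, -1.0]]
wrist_force: [-1.6, -0.2, 6.7]
gripper_width: 0.459
grasp_force: 45.8
```

Run:
```python
from h import *
st()
plan([(.434,.22,.22,.8,-1,1),(.45,-.20,.26,-1,-1,1)])
```

```text
26.6 [0.4352 0.2203 0.003 ] [[-0.01, 1.0, 0.001], [1.0, 0.01, 0.002], [0.002, 0.001, -1.0]] [-1.6 -0.2  6.7] 0.459132376421852 45.750176310539246 [-0.98  0.57  0.55  2.18 -0.58  0.54  0.01]
4 x [0.0, -0.002, -0.434] yaw -0.0006 f -1
8 x [-0.84, 0.021, -0.516] yaw 0.0044 f -1
rows 12
```

jog_arm(slide=[[0,0,-0.05],[0,0,-0.16],[0,0,-0.28],[0,0,-0.4],[-0.1,0,-0.46],[-0.21,0.005,-0.516],[-0.33,0.01,-0.516],[-0.45,0.012,-0.516],[-0.57,0.015,-0.516],[-0.69,0.018,-0.516],[-0.81,0.02,-0.516],[-0.84,0.021,-0.516]], yaw=[0,0,0,0,0,0,0,0,0,0.002,0.004,0.004], fingers=[-1,-1,-1,-1,-1,-1,-1,-1,-1,-1,-1,-1])

```text
clock: 28.1
eef_pos: [0.448, -0.2048, 0.2602]
tool_rot: [[0.023, 1.0, 0.0], [1.0, -0.023, -0.002], [-0.002, 0.0, -1.0]]
wrist_force: [-0.7, -0.3, -0.6]
gripper_width: 0.455
grasp_force: 45.7
```

Run:
```python
from h import *
st()
c=cam("wrist");W=world(c);z=W[...,2]
m=(z>.20)&(abs(W[...,0]-.45)<.03)&(W[...,1]>-.20); rect(W,m,"held")
plan([(.45,-.383,.24,-1,-1,1),(.45,-.383,.10,-1,-1,1)])
```

```text
28.1 [ 0.448  -0.2048  0.2602] [[0.023, 1.0, 0.0], [1.0, -0.023, -0.002], [-0.002, 0.0, -1.0]] [-0.7 -0.3 -0.6] 0.4548780219059991 45.745965242385864 [-0.63  0.24  1.16  1.96 -0.24  1.09  0.61]
held 37533 c [ 450.  -177.1] sz [45.8 60. ] ang 90.0 z [280.9 335.5 359.6]
3 x [-0.356, 0.011, 0.041] yaw -0.0008 f -1
3 x [-0.355, 0.011, 0.321] yaw -0.0008 f -1
rows 6
```

jog_arm(slide=[[-0.1,0.003,0.01],[-0.22,0.006,0.03],[-0.33,0.01,0.04],[-0.356,0.011,0.1],[-0.356,0.011,0.19],[-0.356,0.011,0.27],[-0.356,0.011,0.31],[-0.356,0.011,0.323],[-0.356,0.011,0.323]], yaw=[0,0,0,0,0,0,0,0,0], fingers=[-1,-1,-1,-1,-1,-1,-1,-1,-1])

```text
clock: 29.28
eef_pos: [0.453, -0.3784, 0.0991]
tool_rot: [[0.014, 1.0, 0.001], [1.0, -0.014, -0.001], [-0.001, 0.001, -1.0]]
wrist_force: [1.0, -0.6, -0.2]
gripper_width: 0.461
grasp_force: 45.7
```

Run:
```python
from h import *
plan([(.453,-.378,.24,-1,1,1),(.44,-.14,.24,-2,1,1)])
```

```text
3 x [0.001, 0.0, -0.282] yaw 0.0005 f 1
4 x [0.476, -0.033, -0.282] yaw 0.0033 f 1
rows 7
```

jog_arm(slide=[[0,0,0.006],[0,0,0.006],[0,0,0.004],[0,0,-0.08],[0,0,-0.18],[0,0,-0.282],[0.12,-0.01,-0.282],[0.24,-0.02,-0.282],[0.36,-0.03,-0.282],[0.476,-0.033,-0.282],[0.476,-0.033,-0.282],[0.476,-0.033,-0.282]], yaw=[0,0,0,0,0,0,0,0,0,0.003,0.003,0.003], fingers=[-1,0.3,0.3,0.3,0.5,1,1,1,1,1,1,1])

```text
clock: 30.78
eef_pos: [0.4395, -0.14, 0.2395]
tool_rot: [[0.033, 0.999, 0.001], [0.999, -0.033, 0.0], [0.0, 0.001, -1.0]]
wrist_force: [0.0, -0.9, 0.5]
gripper_width: 0.999
grasp_force: 0.0
```

Run:
```python
from h import *
st()
c=cam("wrist");W=world(c);z=W[...,2]
m=(z>.019)&(z<.03)&(abs(W[...,0]-.432)<.07)&(W[...,1]>-.14)&(W[...,1]<.06); rect(W,m,"doneA")
t=cam("top");W=world(t);z=W[...,2]
rect(W,(z>.112)&(z<.127)&(abs(W[...,0]-.46)<.06)&(abs(W[...,1]+.383)<.072),"inTray")
plan([(.4315,-.0395,.14,-2,1,1),(.4315,-.0395,.002,-2,1,1)])
```

```text
30.775 [ 0.4395 -0.14    0.2395] [[0.033, 0.999, 0.001], [0.999, -0.033, 0.0], [0.0, 0.001, -1.0]] [ 0.  -0.9  0.5] 0.9986763297607649 0.0 [-0.83  0.19  1.21  2.05 -0.21  1.03  0.45]
doneA 3763 c [459.2 -79. ] sz [98.4 39.8] ang 88.0 z [23.5 24.8 26.1]
inTray 637 c [ 452.7 -378.5] sz [104.   41.3] ang 88.6 z [114.7 119.  122.9]
3 x [0.204, -0.023, 0.199] yaw -0.0003 f 1
3 x [0.204, -0.023, 0.475] yaw -0.0003 f 1
rows 6
```

The holder in the tray is flat. Holder A has been knocked to (0.459,-0.079), so I grasp it there.

jog_arm(slide=[[0.06,0.017,0.1],[0.123,0.035,0.2],[0.123,0.035,0.3],[0.123,0.035,0.4],[0.123,0.035,0.46],[0.123,0.035,0.475],[0.123,0.035,0.475],[0.123,0.035,0.475],[0.123,0.035,0.475],[0.123,0.035,0.475],[0.123,0.035,0.475]], yaw=[0,0,0,0,0,0,0,0,0,0,0], fingers=[1,1,1,1,1,1,1,-1,-1,-1,-1], squeeze=45)

```text
clock: 32.25
eef_pos: [0.4596, -0.0788, 0.0027]
tool_rot: [[0.033, 0.999, 0.002], [0.999, -0.033, 0.001], [0.001, 0.002, -1.0]]
wrist_force: [-1.4, 0.2, 6.3]
gripper_width: 0.456
grasp_force: 45.3
```

Run:
```python
from h import *
st()
plan([(.46,-.079,.22,-2,-1,1),(.56,-.378,.24,-2,-1,1),(.56,-.378,.097,-2,-1,1)])
```

```text
32.25 [ 0.4596 -0.0788  0.0027] [[0.033, 0.999, 0.002], [0.999, -0.033, 0.001], [0.001, 0.002, -1.0]] [-1.4  0.2  6.3] 0.45634981698507815 45.33605754375458 [-0.48  0.6   0.73  2.23 -0.77  0.57  0.8 ]
4 x [0.0, 0.002, -0.435] yaw 0.0003 f -1
6 x [-0.591, 0.221, -0.475] yaw 0.0003 f -1
3 x [-0.591, 0.221, -0.189] yaw 0.0003 f -1
rows 13
```

jog_arm(slide=[[0,0,-0.05],[0,0,-0.16],[0,0,-0.28],[0,0.01,-0.4],[-0.08,0.04,-0.475],[-0.19,0.08,-0.475],[-0.3,0.12,-0.475],[-0.41,0.16,-0.475],[-0.52,0.2,-0.475],[-0.591,0.221,-0.475],[-0.591,0.221,-0.475],[-0.591,0.221,-0.475]], yaw=[0,0,0,0,0,0,0,0,0,0,0,0], fingers=[-1,-1,-1,-1,-1,-1,-1,-1,-1,-1,-1,-1])

```text
clock: 33.75
eef_pos: [0.5594, -0.3769, 0.239]
tool_rot: [[0.033, 0.999, -0.0], [0.999, -0.033, 0.002], [0.002, -0.0, -1.0]]
wrist_force: [0.2, 0.7, -0.4]
gripper_width: 0.456
grasp_force: 45.9
```

Run:
```python
from h import *
st()
plan([(.56,-.378,.098,-2,-1,1)])
```

```text
33.75 [ 0.5594 -0.3769  0.239 ] [[0.033, 0.999, -0.0], [0.999, -0.033, 0.002], [0.002, -0.0, -1.0]] [ 0.2  0.7 -0.4] 0.45642923076075476 45.87663173675537 [-0.08  0.62  0.96  1.56 -0.53  1.24  0.94]
3 x [-0.003, 0.001, 0.282] yaw 0.0003 f -1
rows 3
```

jog_arm(slide=[[0,0,0.1],[0,0,0.19],[0,0,0.26],[0,0,0.28],[0,0,0.284],[0,0,0.284],[0,0,0.284],[0,0,0.284],[0,0,0.2],[0,0,0.1],[0,0,0],[0,-0.02,-0.1]], yaw=[0,0,0,0,0,0,0,0,0,0,0,0], fingers=[-1,-1,-1,-1,-1,-1,0.3,0.3,0.3,0.3,0.3,0.3])

```text
clock: 35.25
eef_pos: [0.5499, -0.3776, 0.2911]
tool_rot: [[0.033, 0.999, 0.001], [0.999, -0.033, -0.0], [-0.0, 0.001, -1.0]]
wrist_force: [0.7, 0.6, -0.2]
gripper_width: 0.648
grasp_force: 0.0
```

Run:
```python
from h import *
st()
plan([(.50,-.12,.36,-2,-1,1)])
```

```text
35.25 [ 0.5499 -0.3776  0.2911] [[0.033, 0.999, 0.001], [0.999, -0.033, -0.0], [-0.0, 0.001, -1.0]] [ 0.7  0.6 -0.2] 0.6482238159299222 0.0 [-0.09  0.57  1.    1.52 -0.48  1.32  0.92]
5 x [0.512, -0.116, -0.138] yaw 0.0004 f -1
rows 5
```

Moving clear of the top camera's view for a final check.

jog_arm(slide=[[0.1,-0.02,-0.1],[0.2,-0.08,-0.14],[0.3,-0.14,-0.14],[0.4,-0.2,-0.14],[0.42,-0.24,-0.14],[0.42,-0.24,-0.14]], yaw=[0,0,0,0,0,0], fingers=[0.3,0.3,0.3,0.3,0.3,0.3])

```text
clock: 36.0
eef_pos: [0.4357, -0.1629, 0.3594]
tool_rot: [[0.029, 1.0, 0.003], [1.0, -0.029, 0.007], [0.007, 0.002, -1.0]]
wrist_force: [-1.1, -0.9, -0.5]
gripper_width: 0.649
grasp_force: 0.0
```

Run:
```python
from h import *
st()
t=cam("top");W=world(t);z=W[...,2];I=t["image"]
for x in(.453,.56): rect(W,(z>.112)&(z<.127)&(abs(W[...,0]-x)<.045)&(abs(W[...,1]+.378)<.07),"inTray")
s=cam("scene")["image"]
cv2.imwrite("pics/fin.png",np.hstack([I[130:330,90:490],s[150:350,100:460]]))
```

```text
36.0 [ 0.4357 -0.1629  0.3594] [[0.029, 1.0, 0.003], [1.0, -0.029, 0.007], [0.007, 0.002, -1.0]] [-1.1 -0.9 -0.5] 0.6485546665853937 0.0 [-0.94 -0.06  1.2   1.86  0.05  1.3   0.22]
inTray 245 c [ 452.1 -407.1] sz [38.3 50. ] ang 3.7 z [115.2 119.  123.1]
inTray 127 c [ 559.  -418.3] sz [20.9 40.8] ang 87.6 z [115.4 119.2 123.4]
```

View pics/fin.png

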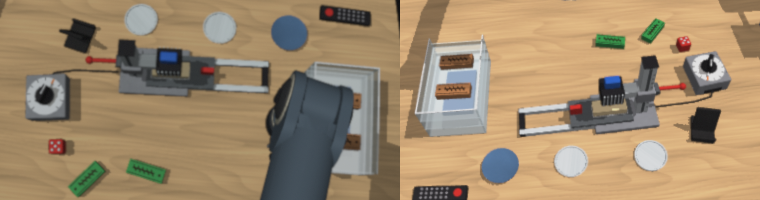

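The final picture shows both holders flat in the tray, the bed home, the lever level, the pointer on orange and the bystanders in place. Handing in.

```bash
python3 -c "
from bench import *
print(close_job())"
```

```text
the job is handed in; nothing more can be done
None
```

I handed the job in at about 36 s on the robot's clock: blank on its outline, bed home, focus foot down on it, clamp locked, dial on the orange mark, and both engraved holders flat in the tray's top tier; the hand-in returned no verdict.

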